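Bring the jar tote to the lane and hold the pusher back for loading

TASK

Help a colleague restock the empty lane of the pusher tray. First slide the open tote of jars along the table, without lifting it, from the white tape corners into the yellow ones, so that it sits inside them and square to them with the jars standing, and let go of it; then draw the white spring pusher of the empty lane back until its front face is level with the red clip on the tray's side wall. Finish while still holding the pusher there against its spring (do not let go: the colleague loads the jars while you hold), and leave the clip, the tins, the big jar and the carton where they are.

Things in the scene. Friction and masses are not known exactly. Their poses are not given: they have to be found in the camera images.
- tote: Open pale grey corrugated-plastic tote, 130 mm (x) by 230 mm (y) over the rim, 75 mm high, loose, 0.7 to 0.9 kg with its four jars. Origin at the centre of its underside, z up. The top 28 mm of each wall is a rim band 9 mm thick (outer faces at x = +-65, y = +-115 mm); walls below are 5 mm.
- tote_center (a point): Centre of the tote, 37.5 mm above its underside, axes as the tote's. A cardboard divider 35 mm high, at y = +-58 mm, keeps the jars in the middle: inside each end wall is a free bay 48 mm long, 112 mm wide and 70 mm deep, so the rim of an end wall (its middle at y = +-110.5 mm) can be pinched from above with one finger in the bay.
- jar0_mid (a point): Small food jar with a red lid, 52 mm across and 70 mm tall, standing loose in the tote on its 5 mm floor; the point is half-way up it. Jar centre at x = -27, y = -27 mm in the tote.
- jar1_mid (a point): Small food jar with a red lid, 52 mm across and 70 mm tall, standing loose in the tote on its 5 mm floor; the point is half-way up it. Jar centre at x = -27, y = +27 mm in the tote.
- jar2_mid (a point): Small food jar with a red lid, 52 mm across and 70 mm tall, standing loose in the tote on its 5 mm floor; the point is half-way up it. Jar centre at x = +27, y = -27 mm in the tote.
- jar3_mid (a point): Small food jar with a red lid, 52 mm across and 70 mm tall, standing loose in the tote on its 5 mm floor; the point is half-way up it. Jar centre at x = +27, y = +27 mm in the tote.
- load_mark: Four flat yellow tape corners on the table: where the tote must go. Origin at the centre of the rectangle; the inside of the corners is 154 mm along its x by 254 mm along its y, so the tote (its x along the mark's x) fits with 12 mm to spare on each side. Either to the left or to the right.
- check_mark: Four flat white tape corners of the same size, where the tote stands at the start. Origin at the centre.
- tray: Two-lane shelf pusher tray fixed to the table, 152 mm wide (x), 360 mm long (y), black floor, lane walls 45 mm high. Origin at the centre of its underside. The near lane (centre x = -37 mm, robot's side) is empty; the far one (x = +37 mm) holds two tins pressed by a pusher of its own. A clear front stop 50 mm high closes the +y end (inner face y = +180 mm).
- pusher: White pusher of the empty lane: upright paddle 60 mm wide (x), 10 mm thick (y), top 110 mm above the table; gussets behind it (-y) up to 70 mm high. Slides along the tray's y only, axes as the tray's; origin under its front face at table level. Starts at its forward stop. A spring drives it to +y: drawing it back (-y) takes 6 N, rising to 8 N at 250 mm; travel 290 mm; it runs forward if let go.
- pusher_face (a point): Point on the paddle's front (+y) face, on its centre line, 95 mm above the table; this face is to be level with the clip.
- pusher_grip (a point): Middle of the paddle's 10 mm thickness, on its centre line, 95 mm above the table (15 mm under its top edge): a good place to pinch it from above, fingers in front of and behind the plate.
- clip_mark (a point): Red clip, 8 mm long (y), 14 mm wide (x), on the near side wall of the tray; it stands from 45 to 63 mm above the table with a thin white line across its top. The point is the top centre of the clip; axes as the tray's. It lies 140 to 240 mm behind (-y of) the pusher's front face at the start, 37 mm to the side of the lane's centre line; friction keeps it in place.
- tin0: Red food tin, 66 mm across and 82 mm tall, loose in the far lane; origin at the centre of its underside. Leave it.
- tin1: Orange-yellow food tin, 66 mm across and 82 mm tall, loose in the far lane; origin at the centre of its underside. Leave it.
- pb_jar: Big brown spread jar with a red lid, 84 mm across and 135 mm tall, standing on the table; origin at the centre of its underside. Leave it.
- carton: Orange food carton, 55 by 95 mm and 165 mm tall, standing on the table; origin at the centre of its underside. Leave it.
Not all that is in view belongs to the job. What is meant by the carton is not purple, and is the smaller of those in its own colour.

How it is judged:
On the way, in this order (a step that is already met when the one before it is completed fails the run):
1. the tote stands inside the yellow corners, square to them, let go (x of tote_center in the frame of load_mark between -0.014 and 0.014 m and y of tote_center in the frame of load_mark between -0.014 and 0.014 m and angle between the y axis of tote and the y axis of load_mark, either way round below 0.12 rad and linear speed of tote below 0.02 m/s and contact force between tote and the fingers below 0.3 N), for 0.2 s.
2. the pusher of the empty lane is held with its front face level with the red clip (y of pusher_face in the frame of clip_mark between -0.008 and 0.008 m and linear speed of pusher below 0.01 m/s and contact force between pusher and the fingers above 2.5 N), for 0.3 s.
At the end, for the whole second after the job is handed in: Tote flat on the table inside the yellow corners (centre within 14 mm on each axis, turned under 0.12 rad), untouched, its four jars upright; fingers alone hold the pusher still against its spring (over 2.5 N), its front face within 8 mm of the clip's middle (all of step 1 and all of step 2 and contact force between pusher and tote below 0.3 N and contact force between pusher and pb_jar below 0.3 N and contact force between pusher and carton below 0.3 N and angle between each of jar0_mid, jar1_mid, jar2_mid, jar3_mid's own z axis and vertical below 0.2 rad and horizontal distance between each of jar0_mid, jar1_mid, jar2_mid, jar3_mid and tote_center below 0.055 m and height (world z) of tote_center below 0.044 m and angle between tote_center's own z axis and vertical below 0.05 rad); the arm keeps its last pose, push and grip.
It fails at once if the tote is lifted or tipped (height (world z) of tote_center above 0.0475 m or angle between tote_center's own z axis and vertical above 0.1 rad).
It fails at once if a jar falls over or leaves the tote (angle between any of jar0_mid, jar1_mid, jar2_mid, jar3_mid's own z axis and vertical above 0.35 rad or distance between any of jar0_mid, jar1_mid, jar2_mid, jar3_mid and tote_center above 0.09 m).
It fails at once if a tin, the big jar or the carton is disturbed (distance of any of tin0, tin1, pb_jar, carton from where it was at the start of the episode above 0.02 m or angle between any of tin0, tin1, pb_jar, carton's own z axis and vertical above 0.2 rad).
It fails at once if the red clip is shifted (distance of clip_mark from where it was at the start of the episode above 0.005 m).
It also fails if it takes over 58 s, if anything falls off the work surface, if the arm or the gripper's body presses on something with over 40 N, if the wrist force passes 120 N, or if a joint passes its speed limit or range.

ROBOT

A 7-joint arm with a two-finger parallel gripper is mounted at the origin on the work surface. World frame = base frame: x ahead of the robot, y to its left, z up, the work surface at z = 0. Lengths are in m, angles in rad, forces in N, time in s.
With the tool pointing down it reaches from about 0.4 to 0.85 m from the base axis. Payload 4.5 kg.
Tool frame: the origin (TCP) lies on the centre line of the jaws, within the pads' length; the fingertips stand 8 mm ahead of it and the grasp point (between the pads) lies 11 mm behind it; z points along the fingers, x is the direction in which the jaws open and shut, and the axes are right-handed (so a half turn about z gives the same grasp; the last joint's range is limited). The gripper opens to 88 mm and grips with 3 to 60 N. Pads are 18 mm wide; open, the fingers measure 123 mm over their backs; the gripper's body (75 mm by 187 mm) begins 45 mm behind the grasp point.
Start: joints at [-1.066, 0.689, -0.195, 1.565, 0.157, 0.902, -0.215], TCP at [0.283, 0.557, 0.247] pointing down, gripper open.
Joint ranges: [-3.01, 3.01], [-0.46, 2.08], [-1.47, 1.51], [0.13, 2.56], [-1, 4.14], [0.04, 2.09], [-2.66, 2.66]. Speed limits (rad/s): [2.57, 2.57, 3.14, 3.14, 3.14, 3.14, 3.14].

INTERFACE

Orientations are given as a unit quaternion [x, y, z, w].
In Python, from plant import r gives the robot as it stands.
- The arm moves only by the shell command python3 -m pendant 'ROWS' [FORCE]. ROWS is JSON, a list of rows, each a list of 3 entries, a list of its own where there are three numbers: the turn, a rotation vector about the tool's x, y, z in rad, then the shift along the tool's x, y, z in m, then the opening, from 0 (shut) to 1 (fully open). In form: [[[wx, wy, wz], [tx, ty, tz], claw], ...]. A call has 1 to 10 rows; each row is the pose to reach, as a shift and turn from the pose commanded when the call began, along the tool's axes at that moment; what a row does not reach only later rows make up. A row lasts 1/10 s, in which the tool goes at most 50 mm and 8.59 degrees, less where a joint would pass 70% of its speed; a pose out of reach is approached as far as the arm can. A call with a gripper value outside its range is refused whole. The fingers move at their own pace and stop on an object; FORCE is the grip in N (left out, the last holds). Time passes only in rows, so rows that repeat a pose let the fingers close. It gives the time, the measured TCP pose, the force and the opening at its end, in the units of the state.
- r.get_state(): the state, without advancing time (a new reading comes with each control period).
- r.snapshot(name): name is "scene" or "side" or "wrist"; returns a dict with "image" (400x640x3 uint8, red, green, blue), "mtx" (3x3 intrinsics, pixels), "R" (3x3) and "t" (3): a world point X has camera coordinates R X + t; the wrist camera has in their place "T_tool_cam" (4x4, takes a point from camera to tool coordinates, whose origin is the TCP and whose axes are the tool frame's). Camera axes: x right, y down, z forward; pixel columns grow to the right and rows downward; lengths in m; the calibration is good to about 2 mm. The wrist camera is an equidistant fisheye: a pixel r from the principal point sees the ray r / f radians off the axis. A picture is of the moment at which its call begins: read the wrist's pose just before it. There is no depth.
- r.finish_job(): hands the job in, once; it reports no verdict.
The state is a dict: "clock": time; "q": joint angles; "qd": joint speeds; "joint_torque": joint torques, N m; "tool_pos": TCP position; "eef_rot": TCP orientation; "contact_force": force on the tool from outside, world axes, zero at the start; "moment": the same for the moment, N m; "opening": opening from 0.0 (shut) to 1.0 (fully open).
Only numpy, scipy, OpenCV 4.12 (cv2) and the standard library are available. Lean on these libraries where they do the work, as an engineer would, in place of code of your own. Each camera call takes 0.05 s, during which the arm holds its last target. There are 200 camera calls.

## Working session

There is one attempt and no reset: what is moved stays moved. The work goes in short steps, Python scripts to look and compute and a shell command to move; the robot and the scene stay as the last step left them, time stands still between calls to the robot, and variables do not carry over. Pictures are saved under pics/ and viewed, about 8 in all and at most 12, crops included, and the job is handed in when it is done.

```bash
ls; mkdir -p pics
python3 - <<'E'
from plant import r
import cv2,numpy as np,pickle
print(r.get_state())
d={}
for n in ("scene","side"):
    s=r.snapshot(n); d[n]=s; cv2.imwrite(f"pics/{n}0.png",s["image"][:,:,::-1])
    print(n,s["mtx"],s["R"],s["t"])
pickle.dump(d,open("s0.pkl","wb"))
E
```

```text
pics
{'clock': 0.0, 'q': array([-1.06621005,  0.68991344, -0.19451466,  1.56635587,  0.15734145,
        0.90249324, -0.21511566]), 'qd': array([-4.87925785e-04,  8.76749142e-04,  8.91898055e-04, -8.48213941e-05,
        5.02621713e-04,  1.19938628e-03, -5.68181155e-04]), 'joint_torque': array([-6.88023119e-04, -5.27566159e+01, -1.26733806e+00, -1.53430706e+01,
       -5.27456333e-02,  6.58882374e-03,  1.57854743e-04]), 'tool_pos': array([0.2832654 , 0.55643244, 0.24595091]), 'eef_rot': array([ 8.52496358e-01,  5.22732410e-01, -7.09031264e-04,  5.33178315e-04]), 'contact_force': array([0.70887832, 0.17081961, 0.53139053]), 'moment': array([-0.04768545, -0.06802474,  0.04959082]), 'opening': 0.9987649943996944}
scene [[484.47617031   0.         314.48879391]
 [  0.         484.47617031 190.20223467]
 [  0.           0.           1.        ]] [[ 0.67568842  0.73711014  0.01066761]
 [ 0.43911439 -0.39081632 -0.80897537]
 [-0.59213487  0.55129959 -0.58774573]] [-0.42874747 -0.15766558  1.78527813]
side [[514.74379174   0.         322.10543455]
 [  0.         514.74379174 205.57271906]
 [  0.           0.           1.        ]] [[ 0.87877146 -0.4772357   0.00260882]
 [-0.34469063 -0.63846764 -0.68814783]
 [ 0.33007436  0.60382544 -0.72556582]] [-0.44750088  0.28852621  1.23554207]
```

View pics/scene0.png

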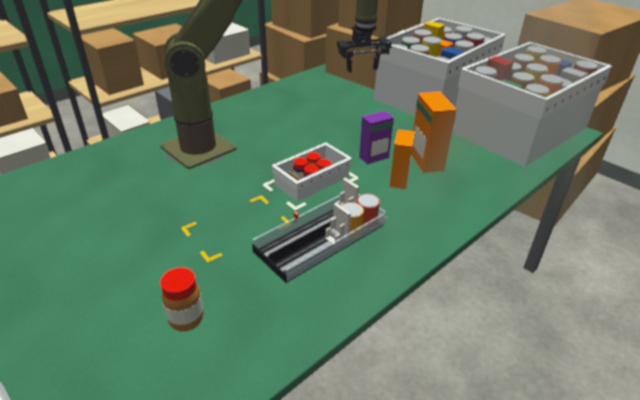

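View pics/side0.png

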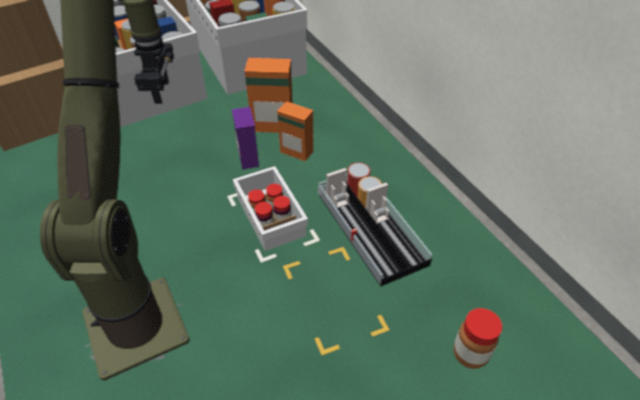

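Scene: the tote is around (312,168) in white corners, the yellow corners are toward the camera at (188,229), (211,257), (260,199) and (287,219), and the tray is at (320,235). Side: the clip is at (353,233), the yellow corners at (291,269), (340,253), (380,326) and (326,346). Next, enlarged crops.

Run:
```python
import cv2
def crop(n,x0,y0,x1,y1,k):
    im=cv2.imread(f"pics/{n}0.png")[y0:y1,x0:x1]
    im=cv2.resize(im,None,fx=k,fy=k,interpolation=cv2.INTER_CUBIC)
    for x in range(x0,x1,10): 
        cv2.line(im,((x-x0)*k,0),((x-x0)*k,12 if x%50==0 else 5),(255,255,255),1)
        if x%20==0: cv2.putText(im,str(x),((x-x0)*k,24),0,.4,(255,255,255),1)
    for y in range(y0,y1,10):
        cv2.line(im,(0,(y-y0)*k),(6,(y-y0)*k),(255,255,255),1)
        if y%20==0: cv2.putText(im,str(y),(8,(y-y0)*k+4),0,.4,(255,255,255),1)
    cv2.imwrite(f"pics/{n}0c.png",im)
crop("side",220,160,440,360,3); crop("scene",170,135,390,285,3)
```

```text
(no output)
```

View pics/side0c.png

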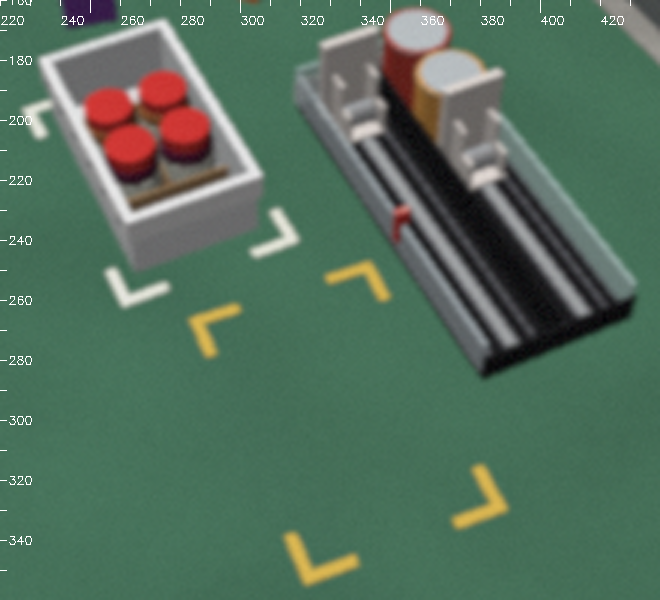

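View pics/scene0c.png

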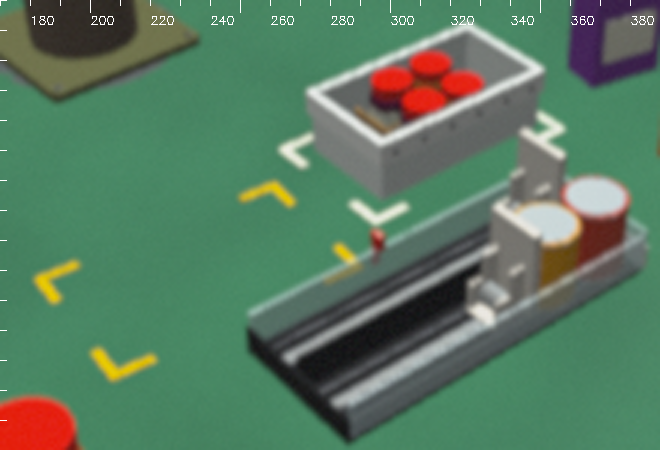

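Side crop: rim corners at (233.3,180), (274.3,166.7), (307.3,219.3) and (262.7,234). Yellow outer corners are at (283.3,266.7), (343.3,247.7), (389.3,329.7) and (322.7,355), the clip top is at (354,229.5), and the paddle top edge runs from (326.7,174.5) to (346,169). The scene crop shows the same items, with the clip top at (295.7,212.5).

```bash
cat > h.py <<'E'
import numpy as np,pickle,cv2
d=pickle.load(open("s0.pkl","rb"))
def px(n,u,v,z):
    s=d[n]; ray=s["R"].T@np.linalg.solve(s["mtx"],[u,v,1]); c=-s["R"].T@s["t"]
    return c+ray*(z-c[2])/ray[2]
E
python3 - <<'E'
from h import *
def rep(t,n,P,z):
    Q=np.array([px(n,u,v,z)[:2] for u,v in P]); print(t,n,Q.round(4).tolist())
    if len(P)>3: print('  c',Q.mean(0).round(4),'sides',np.linalg.norm(np.roll(Q,-1,0)-Q,axis=1).round(4),'ang',np.degrees([np.arctan2(*(Q[(i+1)%4]-Q[i])[::-1]) for i in range(4)]).round(1))
rep('tote','side',[(233.3,180),(274.3,166.7),(307.3,219.3),(262.7,234)],.075)
rep('tote','scene',[(272.7,166.7),(327.3,143.3),(352,158.3),(297.3,183.3)],.075)
rep('yel','side',[(283.3,266.7),(343.3,247.7),(389.3,329.7),(322.7,355)],0)
rep('yel','scene',[(261.7,196),(181.7,228.3),(208.3,262.3)],0)
rep('clip','side',[(354,229.5)],.063);rep('clip','scene',[(295.7,212.5)],.063)
rep('pad','side',[(326.7,174.5),(346,169)],.110);rep('pad','scene',[(344.3,178.3),(358.3,188.3)],.110)
rep('tray wall','side',[(380,280.5),(319,186)],.045);rep('tray','scene',[(252.5,241)],.045)
E
```

```text
tote side [[0.3736, 0.2842], [0.5009, 0.2799], [0.4906, 0.0489], [0.3651, 0.0583]]
  c [0.4325 0.1678] sides [0.1274 0.2313 0.1259 0.2261] ang [ -1.9 -92.5 175.7  87.9]
tote scene [[0.3752, 0.0553], [0.3848, 0.2878], [0.5088, 0.2818], [0.4972, 0.0538]]
  c [0.4415 0.1697] sides [0.2328 0.1241 0.2283 0.1219] ang [ 87.7  -2.8 -92.9 179.3]
yel side [[0.3875, -0.0098], [0.5589, -0.0296], [0.5298, -0.2987], [0.3586, -0.2803]]
  c [ 0.4587 -0.1546] sides [0.1726 0.2707 0.1722 0.2721] ang [ -6.6 -96.2 173.9  83.9]
yel scene [[0.3939, -0.0082], [0.3644, -0.2788], [0.5361, -0.2975]]
clip side [[0.5876, -0.0325]]
clip scene [[0.5904, -0.0331]]
pad side [[0.6021, 0.1446], [0.6612, 0.1386]]
pad scene [[0.6082, 0.1427], [0.6709, 0.1367]]
tray wall side [[0.5672, -0.1931], [0.5927, 0.1729]]
tray scene [[0.5889, -0.1858]]
```

```bash
cat >> h.py <<'E'
from scipy.spatial.transform import Rotation as Ro
def plan(x,y,z,yaw,st):
    """yaw = world angle (deg) of tool x; tool down"""
    R0=Ro.from_quat(st["eef_rot"]); a=np.radians(yaw)
    Rt=np.array([[np.cos(a),np.sin(a),0],[np.sin(a),-np.cos(a),0],[0,0,-1]])
    rv=(R0.inv()*Ro.from_matrix(Rt)).as_rotvec()
    sh=R0.inv().apply(np.array([x,y,z])-st["tool_pos"])
    print("turn",rv.round(4),"shift",sh.round(4),'| at',st["tool_pos"].round(4),'F',st["contact_force"].round(1),'op',round(st["opening"],3),'t',round(st["clock"],2))
E
python3 - <<'E'
from h import *
from plant import r
for n,u,v in [('side',249,167),('scene',375,162),('side',298,158),('scene',400,187),('side',475,365),('scene',184,327),('side',268,131)]: print(n,u,v,px(n,u,v,0).round(3))
st=r.get_state(); plan(.435,.02,.246,87.7,st); plan(.435,.02,.246,-92.3,st)
E
```

```text
side 249 167 [0.461 0.394 0.   ]
scene 375 162 [0.5   0.414 0.   ]
side 298 158 [0.616 0.359 0.   ]
scene 400 187 [0.657 0.362 0.   ]
side 475 365 [ 0.651 -0.466 -0.   ]
scene 184 327 [ 0.681 -0.456  0.   ]
side 268 131 [0.588 0.531 0.   ]
turn [-2.000e-04  1.600e-03 -4.306e-01] shift [-0.4093  0.3785  0.0007] | at [0.2833 0.5565 0.246 ] F [-0.4 -0.3  0.4] op 1.001 t 0.1
turn [2.300e-03 3.000e-04 2.711e+00] shift [-0.4093  0.3785  0.0007] | at [0.2833 0.5565 0.246 ] F [-0.4 -0.3  0.4] op 1.001 t 0.1
```

```bash
python3 -m pendant '[[[0,0,-0.431],[-0.409,0.3785,0],0.45],[[0,0,-0.431],[-0.409,0.3785,0],0.45],[[0,0,-0.431],[-0.409,0.3785,0],0.45],[[0,0,-0.431],[-0.409,0.3785,0],0.45],[[0,0,-0.431],[-0.409,0.3785,0],0.45],[[0,0,-0.431],[-0.409,0.3785,0],0.45],[[0,0,-0.431],[-0.409,0.3785,0],0.45],[[0,0,-0.431],[-0.409,0.3785,0],0.45],[[0,0,-0.431],[-0.409,0.3785,0],0.45],[[0,0,-0.431],[-0.409,0.3785,0],0.45]]' 20
cat >> h.py <<'E'
def wrist(name):
    from plant import r
    st=r.get_state(); s=r.snapshot("wrist"); pickle.dump((st,s),open("w_%s.pkl"%name,"wb"))
    cv2.imwrite(f"pics/{name}.png",s["image"][:,:,::-1]); return st,s
def wpx(name,u,v,z):
    st,s=pickle.load(open("w_%s.pkl"%name,"rb")); m=s["mtx"]
    a=np.array([(u-m[0,2])/m[0,0],(v-m[1,2])/m[1,1]]); th=np.hypot(*a)
    ray=np.r_[a/max(th,1e-9)*np.sin(th),np.cos(th)]; T=s["T_tool_cam"]
    R=Ro.from_quat(st["eef_rot"]).as_matrix(); c=R@T[:3,3]+st["tool_pos"]; w=R@T[:3,:3]@ray
    return c+w*(z-c[2])/w[2]
E
python3 - <<'E'
from h import *
st,s=wrist("w1"); print(s["mtx"],s["T_tool_cam"]); plan(.435,.06,.246,87.7,st)
E
```

```text
clock: 1.1
tool_pos: [0.4198, 0.074, 0.2467]
eef_rot: [0.721, 0.693, -0.0, -0.0]
contact_force: [0.8, 0.7, -0.7]
opening: 0.452
[[309.70691629   0.         321.52613809]
 [  0.         309.70691629 195.12207974]
 [  0.           0.           1.        ]] [[ 9.99999878e-01 -4.86028359e-04 -8.81966628e-05  8.25383709e-04]
 [ 4.89231863e-04  9.49841672e-01  3.12730810e-01 -8.14062045e-02]
 [-6.82231768e-05 -3.12730815e-01  9.49841793e-01 -1.37345294e-01]
 [ 0.00000000e+00  0.00000000e+00  0.00000000e+00  1.00000000e+00]]
turn [-0.0001 -0.      0.0007] shift [-0.0133  0.0157  0.0007] | at [0.4198 0.074  0.2467] F [ 0.8  0.7 -0.7] op 0.452 t 1.1
```

View pics/w1.png

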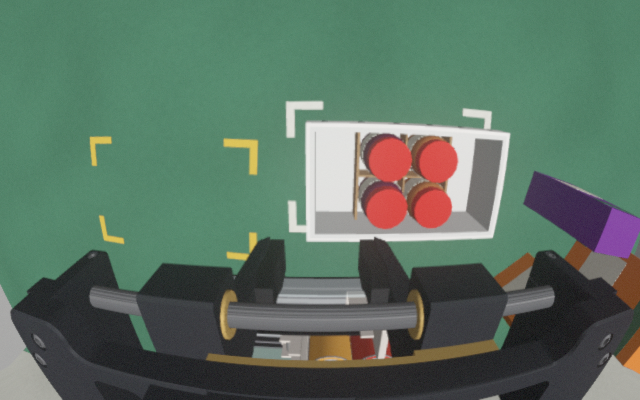

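The wrist view shows the tote rim outer corners at about (306,121), (508,132), (496,238) and (307,242). The visible yellow outer corners are (91,138), (258,140), (106,241) and (255,261).

Run:
```python
from h import *
Q=np.array([wpx("w1",*p,.075)[:2] for p in [(306,121),(508,132),(496,238),(307,242)]]);print(Q.round(4).tolist(),Q.mean(0))
Y=np.array([wpx("w1",*p,0)[:2] for p in [(91,138),(258,140),(255,261),(106,241)]]);print(Y.round(4).tolist(),Y.mean(0))
for X in (Q,Y): print(np.linalg.norm(np.roll(X,-1,0)-X,axis=1).round(3), [round(np.degrees(np.arctan2(*v[::-1])),1) for v in (X[1]-X[0],X[2]-X[3])])
```

```text
[[0.3622, 0.0616], [0.3735, 0.2877], [0.5053, 0.2898], [0.4945, 0.0556]] [0.43386523 0.17368301]
[[0.3592, -0.2744], [0.3884, -0.0042], [0.5615, -0.0275], [0.5315, -0.2923]] [ 0.46015752 -0.14960134]
[0.226 0.132 0.234 0.132] [np.float64(87.1), np.float64(87.4)]
[0.272 0.175 0.266 0.173] [np.float64(83.8), np.float64(83.5)]
```

```bash
python3 -c "
from h import *
from plant import r
plan(.430,.061,.051,87.4,r.get_state())"
```

```text
turn [-0.0011  0.0074 -0.0093] shift [-0.0003  0.0091  0.1951] | at [0.4213 0.0632 0.2461] F [ 0.9 -5.4 -0.2] op 0.453 t 1.15
```

```bash
python3 -m pendant '[[[0,0,0],[0,0,0],0.45],[[0,0,0],[0,0,0],0.45]]' 20; python3 -c "
from h import *
from plant import r
plan(.430,.061,.051,87.4,r.get_state())"
```

```text
clock: 1.35
tool_pos: [0.4196, 0.0765, 0.2467]
eef_rot: [0.721, 0.693, 0.0, -0.0]
contact_force: [-0.1, 0.2, 0.0]
opening: 0.452
turn [-0.0001 -0.0009  0.0054] shift [-0.0152  0.011   0.1956] | at [0.4196 0.0765 0.2467] F [-0.1  0.2  0. ] op 0.452 t 1.35
```

```bash
python3 -m pendant '[[[0,0,0.005],[-0.015,0.011,0],0.45],[[0,0,0.005],[-0.015,0.011,0.03],0.45],[[0,0,0.005],[-0.015,0.011,0.06],0.45],[[0,0,0.005],[-0.015,0.011,0.09],0.45],[[0,0,0.005],[-0.015,0.011,0.12],0.45],[[0,0,0.005],[-0.015,0.011,0.145],0.45],[[0,0,0.005],[-0.015,0.011,0.145],0.45]]'; python3 -c "
from h import *
st,s=wrist('w2')
plan(.430,.061,.051,87.4,st)"
```

```text
clock: 2.05
tool_pos: [0.4284, 0.063, 0.0995]
eef_rot: [0.721, 0.693, -0.002, -0.002]
contact_force: [-0.8, 0.5, 0.4]
opening: 0.45
turn [-0.0048  0.0006  0.0063] shift [-0.0019  0.0019  0.0485] | at [0.4284 0.063  0.0995] F [-0.8  0.5  0.4] op 0.45 t 2.05
```

View pics/w2.png

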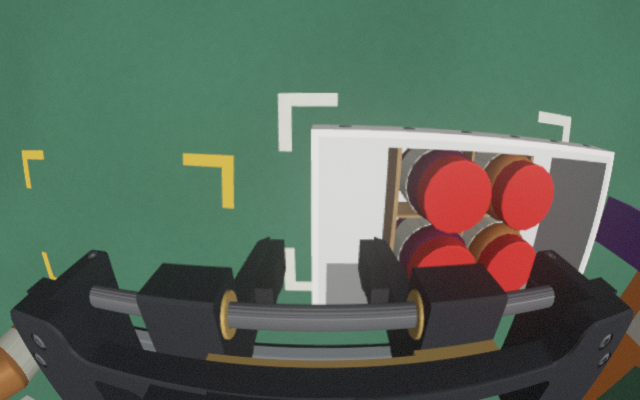

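The near wall (x≈312–327) lies between the fingers, which are at about 285 and 362, and the bay is clear. I'll descend and close.

```bash
python3 -m pendant '[[[0,0,0.005],[-0.001,0.002,0.02],0.45],[[0,0,0.005],[-0.001,0.002,0.04],0.45],[[0,0,0.005],[-0.001,0.002,0.0485],0.45],[[0,0,0.005],[-0.001,0.002,0.0485],0.45],[[0,0,0.005],[-0.001,0.002,0.0485],0.2],[[0,0,0.005],[-0.001,0.002,0.0485],0.05],[[0,0,0.005],[-0.001,0.002,0.0485],0.05],[[0,0,0.005],[-0.001,0.002,0.0485],0.05],[[0,0,0.005],[-0.001,0.002,0.0485],0.05]]' 25; python3 -c "
from h import *
from plant import r
st=r.get_state(); print(Ro.from_quat(st['eef_rot']).as_matrix().round(3))
c,s=np.cos(np.radians(83.8)),np.sin(np.radians(83.8))
plan(.460-.1105*c,-.1515-.1105*s,.0505,83.8,st)"
```

```text
clock: 3.0
tool_pos: [0.4327, 0.0609, 0.0539]
eef_rot: [0.724, 0.69, 0.002, -0.0]
contact_force: [-0.5, 1.8, 7.3]
opening: 0.096
[[ 0.048  0.999  0.002]
 [ 0.999 -0.048  0.003]
 [ 0.003  0.002 -1.   ]]
turn [ 0.0019 -0.0028  0.0597] shift [-0.3212  0.0309  0.0026] | at [0.4327 0.0609 0.0539] F [-0.5  1.8  7.3] op 0.096 t 3.0
```

```bash
python3 -m pendant '[[[0,0,0.001],[-0.004,0.0005,0],0.05],[[0,0,0.002],[-0.012,0.001,0],0.05],[[0,0,0.004],[-0.022,0.002,0],0.05],[[0,0,0.006],[-0.033,0.003,0],0.05],[[0,0,0.008],[-0.045,0.0045,0],0.05],[[0,0,0.011],[-0.057,0.006,0],0.05],[[0,0,0.013],[-0.069,0.007,0],0.05],[[0,0,0.015],[-0.081,0.008,0],0.05],[[0,0,0.017],[-0.093,0.009,0],0.05],[[0,0,0.019],[-0.105,0.010,0],0.05]]' 25; python3 -c "
from h import *
from plant import r
st=r.get_state()
c,s=np.cos(np.radians(83.8)),np.sin(np.radians(83.8))
plan(.462-.1105*c,-.1515-.1105*s,.0505,83.8,st)"
```

```text
clock: 4.0
tool_pos: [0.4383, -0.041, 0.0539]
eef_rot: [0.729, 0.684, 0.005, -0.002]
contact_force: [0.2, 9.9, 6.5]
opening: 0.094
turn [ 0.0033 -0.0094  0.0448] shift [-0.2191  0.0256  0.0014] | at [ 0.4383 -0.041   0.0539] F [0.2 9.9 6.5] op 0.094 t 4.0
```

```bash
python3 -m pendant '[[[0,0,0.003],[-0.012,0.0015,0],0.05],[[0,0,0.005],[-0.024,0.003,0],0.05],[[0,0,0.008],[-0.036,0.0045,0],0.05],[[0,0,0.011],[-0.048,0.006,0],0.05],[[0,0,0.014],[-0.06,0.0075,0],0.05],[[0,0,0.017],[-0.072,0.009,0],0.05],[[0,0,0.019],[-0.084,0.0105,0],0.05],[[0,0,0.022],[-0.096,0.012,0],0.05],[[0,0,0.025],[-0.108,0.0135,0],0.05],[[0,0,0.027],[-0.12,0.015,0],0.05]]' 25; python3 -c "
from h import *
from plant import r
st=r.get_state()
c,s=np.cos(np.radians(83.8)),np.sin(np.radians(83.8))
plan(.462-.1105*c,-.1515-.1105*s,.0505,83.8,st)"
```

```text
clock: 5.0
tool_pos: [0.4448, -0.1624, 0.0539]
eef_rot: [0.739, 0.674, 0.004, -0.001]
contact_force: [0.2, 8.3, 6.1]
opening: 0.1
turn [ 0.0026 -0.0074  0.017 ] shift [-0.0981  0.0143  0.0027] | at [ 0.4448 -0.1624  0.0539] F [0.2 8.3 6.1] op 0.1 t 5.0
```

Next I stop about 10 mm short and look.

```bash
python3 -m pendant '[[[0,0,0.002],[-0.012,0.0017,0],0.05],[[0,0,0.004],[-0.024,0.0034,0],0.05],[[0,0,0.006],[-0.036,0.005,0],0.05],[[0,0,0.008],[-0.048,0.0068,0],0.05],[[0,0,0.01],[-0.059,0.0085,0],0.05],[[0,0,0.012],[-0.069,0.01,0],0.05],[[0,0,0.014],[-0.077,0.0115,0],0.05],[[0,0,0.016],[-0.083,0.0125,0],0.05],[[0,0,0.016],[-0.086,0.0132,0],0.05],[[0,0,0.016],[-0.086,0.0132,0],0.05]]' 25; python3 -c "
from h import *
from plant import r
c,s=np.cos(np.radians(83.8)),np.sin(np.radians(83.8))
st,_=wrist('w3')
plan(.462-.1105*c,-.1515-.1105*s,.0505,83.8,st)
s=r.snapshot('side'); cv2.imwrite('pics/side1.png',s['image'][:,:,::-1])
a=cv2.resize(s['image'][230:380,250:410,::-1],None,fx=3,fy=3,interpolation=cv2.INTER_CUBIC)
b=cv2.imread('pics/w3.png'); b=cv2.resize(b[50:290,:],(480,180))
cv2.imwrite('pics/mix.png',np.vstack([a,b]))"
```

```text
clock: 6.0
tool_pos: [0.4494, -0.2497, 0.0539]
eef_rot: [0.744, 0.668, 0.003, -0.001]
contact_force: [-0.1, 7.4, 6.1]
opening: 0.1
turn [ 0.0016 -0.0056 -0.0005] shift [-0.0115  0.002   0.0034] | at [ 0.4494 -0.2497  0.0539] F [-0.1  7.4  6.1] op 0.1 t 6.0
```

View pics/mix.png

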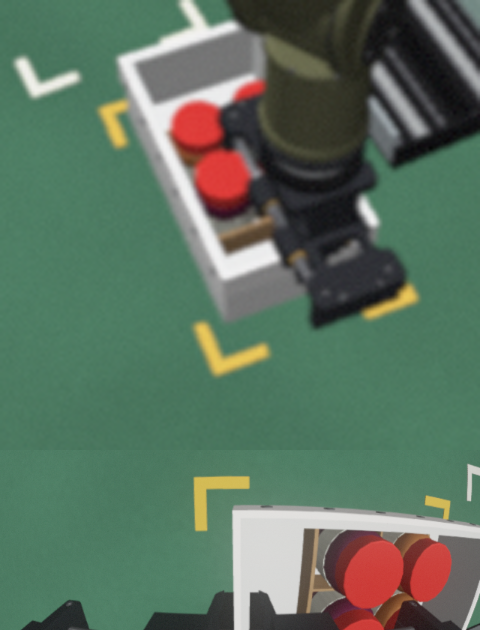

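Tote nearly in. In the wrist strip, the rim corner is at full-image (313,127), the tape outer corner at (260,89) with its inner at (275,102), and the far tape outer corner at (599,121).

Run:
```python
from h import *
a=wpx("w3",313.3,127.3,.075); b=wpx("w3",260,88.7,0); i=wpx("w3",274.7,102,0); f=wpx("w3",598.7,120.7,0); e=wpx("w3",640,152.7,.075); e2=wpx("w3",480,133.5,.075)
print(a,b,i,f,e,e2)
u=(f-b)[:2]; print('mark len',np.hypot(*u),'ang',np.degrees(np.arctan2(u[1],u[0]))); u/=np.hypot(*u); 
n=np.array([u[1],-u[0]])
v=(e-a)[:2]; v2=(e2-a)[:2];print('tote ang',np.degrees(np.arctan2(v[1],v[0])),np.degrees(np.arctan2(v2[1],v2[0])))
w=(a-b)[:2]; print('gap along',w@u,'across',w@n); w=(a-i)[:2]; print('from inner',w@u,w@n)
px1=[(250+120/3,230+55/3),(250+225/3,230+282/3)]
P=[px('side',*p,.075) for p in px1]; print(P, px('side',250+217/3,230+377/3,0))
```

```text
[ 0.3795447  -0.24449456  0.075     ] [ 0.35877206 -0.27659185  0.        ] [ 0.36832642 -0.26857115  0.        ] [ 0.39131086 -0.00690849  0.        ] [ 0.40090322 -0.04960412  0.075     ] [ 0.38712055 -0.17665717  0.075     ]
mark len 0.27163926272513733 ang 83.12020029288705
tote ang 83.74577294247872 83.62780284330125
gap along 0.034354468202108725 across 0.01677823672863412
from inner 0.025247034643064766 0.00825344209890321
[array([ 0.40657905, -0.01814499,  0.075     ]), array([ 0.38032038, -0.25058356,  0.075     ])] [ 0.35703457 -0.28135589  0.        ]
```

```bash
python3 -m pendant '[[[0,0,0],[-0.004,0.001,0],0.05],[[0,0,0],[-0.009,0.002,0],0.05],[[0,0,0],[-0.0125,0.0025,0],0.05],[[0,0,0],[-0.0125,0.0025,0],0.05],[[0,0,0],[-0.0125,0.0025,0],0.3],[[0,0,0],[-0.0125,0.0025,0],0.45],[[0,0,0],[-0.0125,0.0025,0],0.45],[[0,0,0],[-0.0125,0.0025,-0.03],0.45],[[0,0,0],[-0.0125,0.0025,-0.07],0.45],[[0,0,0],[-0.0125,0.0025,-0.12],0.45]]' 25; python3 -m pendant '[[[0,0,0],[0,0,-0.05],0.45],[[0,0,0],[0,0,-0.08],0.45],[[0,0,0],[0,0,-0.08],0.45],[[0,0,0],[0,0,-0.08],0.45]]'; python3 -c "
from h import *
st,_=wrist('w4')"
```

```text
clock: 7.1
tool_pos: [0.448, -0.2664, 0.1732]
eef_rot: [0.746, 0.666, -0.001, -0.002]
contact_force: [0.5, -1.3, 0.6]
opening: 0.455
clock: 7.5
tool_pos: [0.449, -0.267, 0.2532]
eef_rot: [0.746, 0.666, -0.0, 0.0]
contact_force: [-0.3, -0.3, 0.2]
opening: 0.449
```

View pics/w4.png

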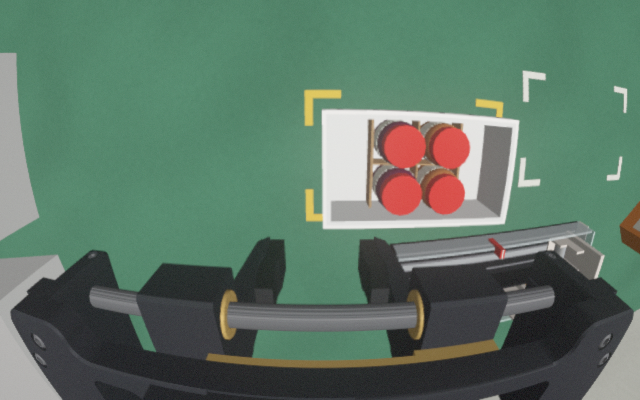

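The tote stands inside the corners with the jars upright. The rim corners are at (322,109), (518,121), (503,224) and (322,228). The tape outer corners are at (304,90), (503,102) and (306,221), and the clip is at about (497,246).

Run:
```python
from h import *
Q=np.array([wpx("w4",*p,.075)[:2] for p in [(322,109),(518,121),(503,224),(322,228)]])
Y=np.array([wpx("w4",*p,0)[:2] for p in [(304,90),(503,102),(306,221)]])
mc=(Y[1]+Y[2])/2; u=Y[1]-Y[0]; print(np.hypot(*u),np.hypot(*(Y[2]-Y[0]))); a=np.arctan2(u[1],u[0]); u/=np.hypot(*u); n=np.array([u[1],-u[0]])
dd=Q.mean(0)-mc; print('tote',Q.mean(0),'mark',mc,'err along',dd@u,'across',dd@n)
for v in (Q[1]-Q[0],Q[2]-Q[3]): print('yaw diff',np.degrees(np.arctan2(v[1],v[0])-a),np.hypot(*v))
for z in (.063,): print('clip',wpx("w4",497,241,z))
from plant import r
st=r.get_state(); plan(.63,.13,.25,90-5.5,st);plan(.60,.05,.25,90-5.5,st)
```

```text
0.27511456565108355 0.17437549588630794
tote [ 0.45817081 -0.15195985] mark [ 0.45947674 -0.15080379] err along -0.001296895341060885 across -0.0011661800617902552
yaw diff -0.06922161925387624 0.22824873659112285
yaw diff 0.09704352980997324 0.22852011690509524
clip [ 0.56567225 -0.04414975  0.063     ]
turn [-0.0022  0.0002 -0.0167] shift [0.4146 0.1358 0.0018] | at [ 0.4484 -0.2667  0.2522] F [ 0.3  0.6 -0.5] op 0.451 t 7.55
turn [-0.0022  0.0002 -0.0167] shift [0.3318 0.115  0.0019] | at [ 0.4484 -0.2667  0.2522] F [ 0.3  0.6 -0.5] op 0.451 t 7.55
```

```bash
python3 -c "
from h import *
from plant import r
plan(.63,.05,.25,85.5,r.get_state())"
python3 -m pendant '[[[0,0,-0.02],[0.03,0.01,0],0.45],[[0,0,-0.03],[0.07,0.03,0],0.45],[[0,0,-0.03],[0.11,0.05,0],0.45],[[0,0,-0.03],[0.15,0.07,0],0.45],[[0,0,-0.03],[0.19,0.09,0],0.45],[[0,0,-0.03],[0.23,0.11,0],0.45],[[0,0,-0.03],[0.27,0.13,0],0.45],[[0,0,-0.03],[0.31,0.14,0],0.45],[[0,0,-0.035],[0.335,0.145,0],0.45],[[0,0,-0.035],[0.335,0.145,0],0.45]]';  python3 -m pendant '[[[0,0,0],[0,0,0],0.45],[[0,0,0],[0,0,0],0.45],[[0,0,0],[0,0,0],0.45]]'; python3 -c "
from h import *
st,_=wrist('w5')"
```

```text
turn [-0.0022  0.0002 -0.0342] shift [0.3351 0.1448 0.0018] | at [ 0.4484 -0.2667  0.2522] F [ 0.3  0.6 -0.5] op 0.451 t 7.55
clock: 8.55
tool_pos: [0.6303, 0.0562, 0.2511]
eef_rot: [0.731, 0.682, -0.0, -0.002]
contact_force: [-0.1, -0.8, -0.0]
opening: 0.45
clock: 8.85
tool_pos: [0.6306, 0.0483, 0.2525]
eef_rot: [0.735, 0.679, -0.001, 0.0]
contact_force: [0.3, 0.5, 0.3]
opening: 0.45
```

View pics/w5.png

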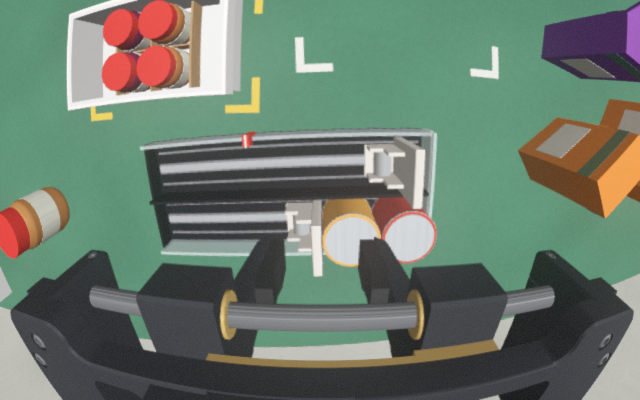

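The wrist view shows the clip at about (248,139), the near paddle top strip at about x 414–424, rows 139–208, and both marks. I'll enlarge this.

Run:
```python
import cv2,numpy as np
im=cv2.imread("pics/w5.png")
a=cv2.resize(im[120:160,225:285],None,fx=12,fy=12,interpolation=cv2.INTER_CUBIC)[:, :700]
b=cv2.resize(im[130:220,350:450],None,fx=6,fy=6,interpolation=cv2.INTER_CUBIC)
out=np.zeros((480+0,720,3),np.uint8); 
a=cv2.resize(im[125:155,230:275],None,fx=10,fy=10,interpolation=cv2.INTER_CUBIC)
b=cv2.resize(im[130:220,370:440],None,fx=6,fy=6,interpolation=cv2.INTER_CUBIC)
o=np.zeros((540,450+420,3),np.uint8); o[:300,:450]=a; o[:540,450:]=b
cv2.imwrite("pics/w5c.png",o[:,70:])
```

```text
(no output)
```

View pics/w5c.png

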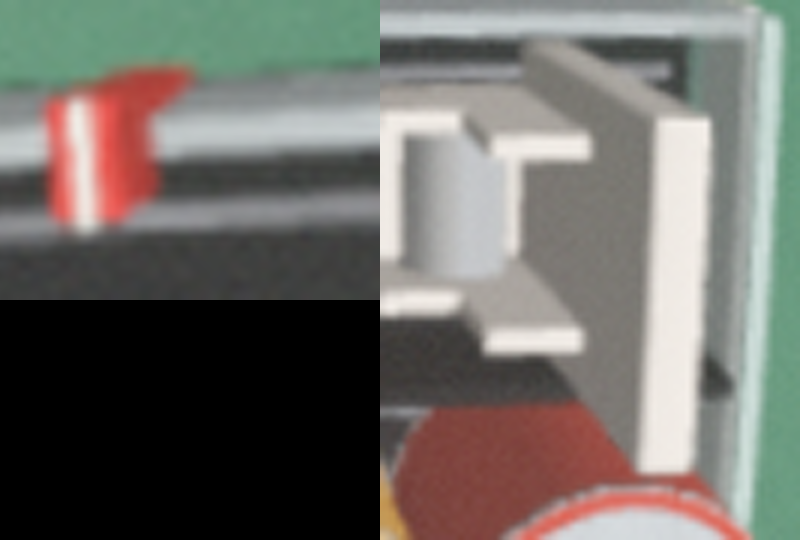

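Clip line centre is at full-image (245.2,141.0). The paddle top face corners are (415.8,149.7), (425,150), (421.7,208.7) and (413,208.7).

Run:
```python
from h import *
c=wpx("w5",244.8,140.6,.063); P=np.array([wpx("w5",u-.4,v-.4,.11) for u,v in [(415.8,149.7),(425,150),(421.7,208.7),(413,208.7)]])
print('clip',c,'\npad',P.round(4).tolist(),P.mean(0), 'w',np.linalg.norm(P[3]-P[0]),'t',np.linalg.norm(P[1]-P[0]))
w=(P[2]+P[3]-P[0]-P[1])[:2]; print('pad yaw',np.degrees(np.arctan2(w[1],w[0])))
L=[wpx("w5",u,v,.045)[:2] for u,v in [(144,148),(436,131),(165,252)]]; t=L[1]-L[0]; print('wall',L,np.degrees(np.arctan2(t[1],t[0])))
for yaw in (84.5,85.,85.5):
    a=np.radians(yaw);u=np.array([np.cos(a),np.sin(a)]); f=(P[1]+P[2])[:2]/2; print(yaw,'face->clip along',(c[:2]-f)@u,'lat',(c[:2]-f)@[u[1],-u[0]])
from plant import r
plan(*P.mean(0)[:2],.084,85,r.get_state())
```

```text
clip [ 0.5880227  -0.03112027  0.063     ] 
pad [[0.6029, 0.1397, 0.11], [0.6036, 0.149, 0.11], [0.6629, 0.1464, 0.11], [0.6621, 0.1372, 0.11]] [0.63286361 0.14305994 0.11      ] w 0.059203981512149124 t 0.009292374251234586
pad yaw -2.468617276003772
wall [array([ 0.58228354, -0.17210999]), array([0.59469438, 0.18517194]), array([ 0.728315  , -0.17798323])] 88.01052658900039
84.5 face->clip along -0.1823120475870265 lat -0.02788365423632
85.0 face->clip along -0.1820617780043721 lat -0.02947354506725642
85.5 face->clip along -0.1817976437124418 lat -0.031061191373624456
turn [-0.0006  0.0012  0.0082] shift [ 0.0945 -0.0053  0.1687] | at [0.6308 0.0486 0.2528] F [-0.6 -0.8 -0. ] op 0.446 t 8.9
```

```bash
python3 -c "
from h import *
from plant import r
plan(.633,.143,.084,87.7,r.get_state())"
python3 -m pendant '[[[0,0,-0.02],[0.03,-0.002,0],0.45],[[0,0,-0.04],[0.06,-0.004,0],0.45],[[0,0,-0.04],[0.085,-0.005,0],0.45],[[0,0,-0.04],[0.0945,-0.0055,0.02],0.45],[[0,0,-0.04],[0.0945,-0.0055,0.05],0.45],[[0,0,-0.04],[0.0945,-0.0055,0.08],0.45],[[0,0,-0.04],[0.0945,-0.0055,0.1],0.45],[[0,0,-0.04],[0.0945,-0.0055,0.11],0.45],[[0,0,-0.04],[0.0945,-0.0055,0.11],0.45],[[0,0,-0.04],[0.0945,-0.0055,0.11],0.45]]'
python3 -c "
from h import *
from plant import r
plan(.633,.143,.084,87.7,r.get_state())"
```

```text
turn [-0.0007  0.0012 -0.0389] shift [ 0.0945 -0.0051  0.1687] | at [0.6308 0.0486 0.2528] F [-0.6 -0.8 -0. ] op 0.446 t 8.9
clock: 9.9
tool_pos: [0.6334, 0.1451, 0.1442]
eef_rot: [0.72, 0.694, 0.001, 0.0]
contact_force: [0.3, 0.5, 0.6]
opening: 0.45
turn [ 0.0013 -0.0008  0.0027] shift [-0.0022 -0.0004  0.0602] | at [0.6334 0.1451 0.1442] F [0.3 0.5 0.6] op 0.45 t 9.9
```

Margins are ±15 mm, so I descend and grip.

```bash
python3 -m pendant '[[[0,0,0],[-0.002,0,0.02],0.45],[[0,0,0],[-0.002,0,0.04],0.45],[[0,0,0],[-0.002,0,0.055],0.45],[[0,0,0],[-0.002,0,0.06],0.45],[[0,0,0],[-0.002,0,0.06],0.45],[[0,0,0],[-0.002,0,0.06],0.2],[[0,0,0],[-0.002,0,0.06],0.05],[[0,0,0],[-0.002,0,0.06],0.05],[[0,0,0],[-0.002,0,0.06],0.05],[[0,0,0],[-0.002,0,0.06],0.05]]' 35
python3 -c "
from h import *
from plant import r
plan(.633-.1805*np.cos(np.radians(87.7)),.143-.1805*np.sin(np.radians(87.7)),.084,87.7,r.get_state())"
```

```text
clock: 10.9
tool_pos: [0.633, 0.1427, 0.0837]
eef_rot: [0.72, 0.694, -0.0, 0.0]
contact_force: [-1.0, -1.3, 3.5]
opening: 0.11
turn [0.0006 0.0006 0.0025] shift [-0.1802 -0.0004 -0.0002] | at [0.633  0.1427 0.0837] F [-1.  -1.3  3.5] op 0.11 t 10.9
```

```bash
python3 -m pendant '[[[0,0,0],[-0.005,0,0],0.05],[[0,0,0],[-0.015,0,0],0.05],[[0,0,0],[-0.027,0,0],0.05],[[0,0,0],[-0.039,0,0],0.05],[[0,0,0],[-0.051,0,0],0.05],[[0,0,0],[-0.063,0,0],0.05],[[0,0,0],[-0.075,0,0],0.05],[[0,0,0],[-0.086,0,0],0.05],[[0,0,0],[-0.095,0,0],0.05],[[0,0,0],[-0.1,0,0],0.05]]' 35
python3 -m pendant '[[[0,0,0],[-0.01,0,0],0.05],[[0,0,0],[-0.021,0,0],0.05],[[0,0,0],[-0.033,0,0],0.05],[[0,0,0],[-0.044,0,0],0.05],[[0,0,0],[-0.055,0,0],0.05],[[0,0,0],[-0.064,0,0],0.05],[[0,0,0],[-0.07,0,0],0.05],[[0,0,0],[-0.073,0,0],0.05],[[0,0,0],[-0.073,0,0],0.05],[[0,0,0],[-0.073,0,0],0.05]]' 35
python3 -c "
from h import *
from plant import r
plan(.633-.1805*np.cos(np.radians(87.7)),.143-.1805*np.sin(np.radians(87.7)),.084,87.7,r.get_state())"
```

```text
clock: 11.9
tool_pos: [0.6287, 0.0471, 0.0837]
eef_rot: [0.719, 0.695, 0.003, -0.002]
contact_force: [-1.2, 7.9, 1.1]
opening: 0.11
clock: 12.9
tool_pos: [0.6255, -0.0252, 0.0837]
eef_rot: [0.719, 0.695, 0.002, -0.003]
contact_force: [-2.3, 7.8, 2.5]
opening: 0.107
turn [-0.001  -0.0066  0.0059] shift [-0.0121  0.0007 -0.0004] | at [ 0.6255 -0.0252  0.0837] F [-2.3  7.8  2.5] op 0.107 t 12.9
```

Now 12 mm more, then check with all cameras.

```bash
python3 -m pendant '[[[0,0,0],[-0.004,0,0],0.05],[[0,0,0],[-0.009,0,0],0.05],[[0,0,0],[-0.012,0,0],0.05],[[0,0,0],[-0.012,0,0],0.05],[[0,0,0],[-0.012,0,0],0.05],[[0,0,0],[-0.012,0,0],0.05]]' 35
python3 - <<'E'
from h import *
from plant import r
st,_=wrist('w6'); plan(.633-.1805*np.cos(np.radians(87.7)),.143-.1805*np.sin(np.radians(87.7)),.084,87.7,st)
S={n:r.snapshot(n)["image"][:,:,::-1] for n in("side","scene")}
w=cv2.imread("pics/w6.png"); np.save("S.npy",S["scene"])
o=np.zeros((600,800,3),np.uint8)
o[:240,:400]=cv2.resize(w[:,:],(400,250))[:240]
o[:240,400:]=cv2.resize(S["scene"][190:250,260:360],(400,240),interpolation=cv2.INTER_CUBIC)
o[240:,:]=cv2.resize(S["side"][200:308,260:500-20],(800,360),interpolation=cv2.INTER_CUBIC) if 0 else cv2.resize(S["side"][190:370,220:440],(440*1,360),interpolation=cv2.INTER_CUBIC).repeat(1,1) if 0 else cv2.resize(S["side"][200:290,270:470],(800,360),interpolation=cv2.INTER_CUBIC)
cv2.imwrite("pics/chk.png",o)
E
```

```text
clock: 13.5
tool_pos: [0.6249, -0.037, 0.0837]
eef_rot: [0.719, 0.695, 0.002, -0.003]
contact_force: [-2.1, 7.3, 4.2]
opening: 0.108
turn [-0.0012 -0.0067  0.0061] shift [-0.0003  0.0008 -0.0003] | at [ 0.6249 -0.037   0.0837] F [-2.1  7.3  4.2] op 0.108 t 13.5
```

View pics/chk.png

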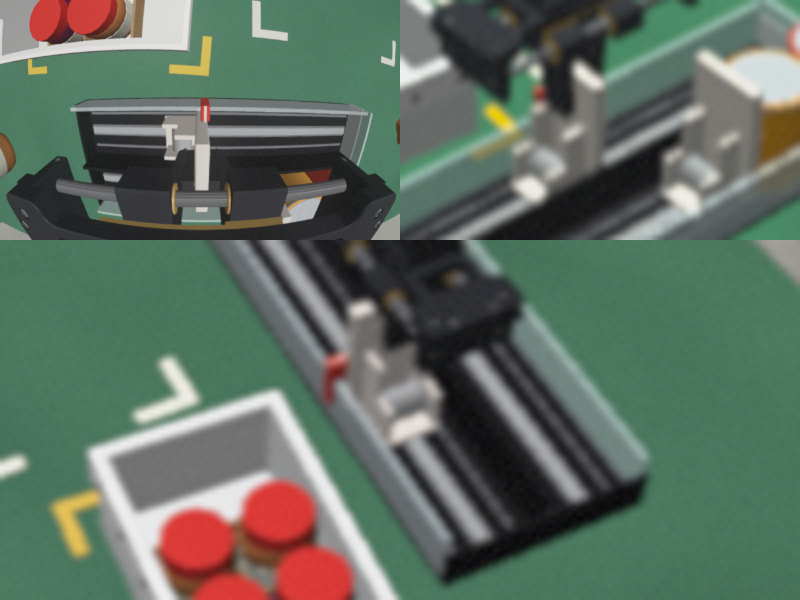

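The check shows the pusher held next to the clip, with the clip at about (328,170) in the full wrist image. I'll take a closer crop as the last view.

Run:
```python
import cv2
im=cv2.imread("pics/w6.png")
cv2.imwrite("pics/w6c.png",cv2.resize(im[150:250,280:380],None,fx=6,fy=6,interpolation=cv2.INTER_CUBIC))
```

```text
(no output)
```

View pics/w6c.png

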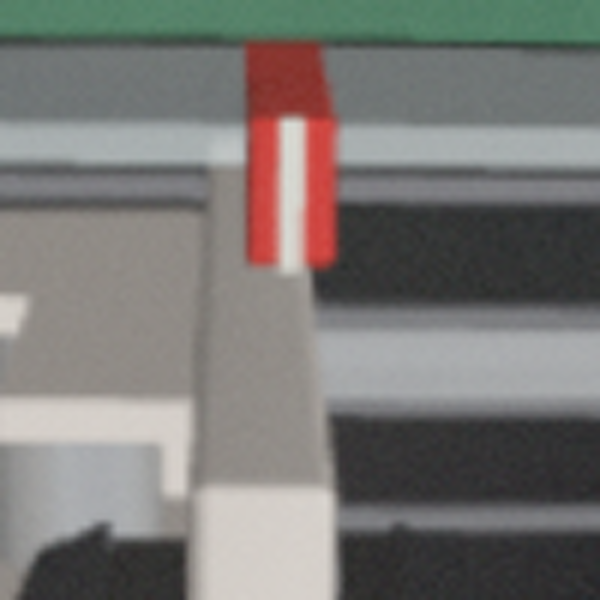

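Clip line centre is at (328.6,182.1), and the paddle's near front top corner is at (335.6,231.2).

Run:
```python
from h import *
from plant import r
c=wpx("w6",328.2,181.8,.063); f=wpx("w6",335.2,230.8,.11); b=wpx("w6",311.6,231,.11); print(c,f,b)
for yaw in (87,87.7,88.3):
    a=np.radians(yaw);u=np.array([np.cos(a),np.sin(a)]); print(yaw,'face minus clip',(f-c)[:2]@u,'lat',(f-c)[:2]@[u[1],-u[0]])
st=r.get_state();print(st["clock"],st["tool_pos"],st["contact_force"],st["opening"])
```

```text
[ 0.58830263 -0.03127471  0.063     ] [ 0.59519312 -0.02997171  0.11      ] [ 0.59492516 -0.03927756  0.11      ]
87 face minus clip 0.0016618267227260556 lat 0.006812852614261046
87.7 face minus clip 0.0015784700739546248 lat 0.006832646707216734
88.3 face minus clip 0.0015068335241783983 lat 0.006848801466710954
13.65 [ 0.62495116 -0.03698     0.0836891 ] [-3.80876632  6.97382999  3.19235546] 0.10963839455423229
```

The face is 1.6 mm from the clip, inside the 8 mm band. I'll hold briefly, then hand in.

```bash
python3 -m pendant '[[[0,0,0],[-0.001,0,0],0.05],[[0,0,0],[-0.001,0,0],0.05],[[0,0,0],[-0.001,0,0],0.05],[[0,0,0],[-0.001,0,0],0.05],[[0,0,0],[-0.001,0,0],0.05],[[0,0,0],[-0.001,0,0],0.05]]' 35 && python3 -c "
from plant import r
print(r.finish_job())"
```

```text
clock: 14.25
tool_pos: [0.6249, -0.0376, 0.0837]
eef_rot: [0.719, 0.695, 0.002, -0.003]
contact_force: [-4.2, 7.9, 3.0]
opening: 0.109
the job is handed in; nothing more can be done
None
```

I slid the tote by its end rim into the yellow corners and let go. I then gripped the white pusher, drew it back to the red clip, and handed the job in at about 14 s while still holding it.

- **Tote:** the wrist camera put its centre within about 1.5 mm of the middle of the yellow corners on each axis, turned less than 0.1°. The four jars were standing.
- **Pusher:** its front face was about 1.6 mm forward of the clip's middle. I then commanded 1 mm more of pull-back, and the arm moved about 0.6 mm. I took no picture after that nudge. The wrist read about 8 N along the lane, and the jaw opening matched the 10 mm plate.
- **Clip:** two wrist pictures, before and after drawing the pusher, placed it within 0.5 mm of the same spot. An earlier glancing wrist reading was about 2 cm off, and I did not use it.
- **Tins, big jar and carton:** I did not measure their positions again, but I kept clear of them and felt no unexpected contact force.

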